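Refill the tilt-out bin with polishing balls from the jug

TASK

Pull the tilt-out bin on the white side desk forward to its stop. Then take the metal jug by its handle, turn it so that its spout faces the open bin, and tip it forward over the spout, from close above, until all four balls have rolled into the bin. Stand the empty jug upright on the work surface again, leaving the bin open and the things round about where they are.

Things in the scene. Friction and masses are not known exactly. Their poses are not given: they have to be found in the camera images.
- jug_mid (a point): middle of the jug, on its upright axis, 40 mm above its underside (half-way up). Axes: x points to the spout, z up out of the mouth, y across. The contents stay in up to a forward tilt of about 0.9 rad and have all rolled out at about 1.7 rad.
- jug_spout (a point): tip of the jug's spout: 80 mm from the jug's axis along its x, 84 mm above its underside; axes as for jug_mid
- jug_handle (a point): middle of the handle's straight upright bar, 101 mm behind the jug's axis, 45 mm above the underside; axes as jug_mid. The bar is 22 mm along the jug's x, 16 mm thick along its y (grip across this), 62 mm high (14 to 76 mm above the underside). Two arms, 16 mm thick, join its top and bottom to the jug; some 40 mm lie free between bar and wall.
- ball0_center (a point): centre of a white ceramic polishing ball, 20 mm across, 18 g; one of four alike that lie loose in the jug at the start
- ball1_center (a point): centre of a white ceramic polishing ball, 20 mm across, 18 g; one of four alike that lie loose in the jug at the start
- ball2_center (a point): centre of a white ceramic polishing ball, 20 mm across, 18 g; one of four alike that lie loose in the jug at the start
- ball3_center (a point): centre of a white ceramic polishing ball, 20 mm across, 18 g; one of four alike that lie loose in the jug at the start
- bin (a joint): angle of the tilt-out bin: 0 shut (front panel upright), 0.6 rad at its stop, fully open. It pivots about its lower front edge, its top coming forward and down; light friction, under 4 N at the lip; it stays open when left there.
- bin_lip (a point): middle of the top edge of the bin's grey front panel, 173 mm above the hinge line. Panel 152 mm wide, 6 mm thick, with a 10 mm bead along the top. Shut, it stands 30 mm above the flat roof of its cabinet, so that shut fingertips put down behind it, over the roof, can draw it forward. Axes turn with the bin: x from the panel into the bin, y along the edge, z up the panel.
- bin_mouth (a point): middle of the bin's mouth, turning with the bin (axes as bin_lip): 30 mm behind the panel, 120 mm up from the hinge line. The bin is 132 mm wide inside; open, its mouth is about 90 mm long from panel to cabinet, and the bin's walls, the panel's edge and the cabinet's roof all stay less than 32 mm above this point.
- bin_hinge (a point): middle of the bin's hinge line, in the front of the grey cabinet (115 mm deep, 172 wide, 150 high, immovable), 8 mm above its underside. Axes: x back into the cabinet, y along the hinge, z up. With the bin at angle q, a point of the panel at height h lies at x = -h sin q, z = h cos q.
- cast_grey: plaster cast of a jaw, 49x60x36 mm, a bystander; origin at its underside
- round_box: round beige lidded box, 68 mm wide, 41 mm high, a bystander; origin at its underside
- measuring_cup: small clear cup without spout or handle, 67 mm wide, 70 mm high, empty, on the white side desk, a bystander; origin at its underside
- jug: plain open metal jug, about 0.3 kg full; origin at the centre of its underside, axes as jug_mid. Round and conical: 68 mm wide at the foot, 108 mm at the rim, 80 mm high, walls 3.5 mm; the rim is drawn out into a pouring spout on one side, a handle stands on the opposite side. Too wide for a gripper to span; take it by the handle.
- lamp_head (a point): middle of the shade of the dark blue desk lamp, which stands fixed at the back of the bench between the jug and the bin. The shade reaches about 100 mm round this point, from 260 to 410 mm above the work surface: pass in front of it (on the robot's side) with arm and jug.

How it is judged:
By the outcome, as a careful person would: the job done as asked, in the order asked, and still so for the second after the job is handed in, with the robot touching nothing.
It also fails if it takes over 72 s, if anything falls off the work surface, if the arm or the gripper's body presses on something with over 40 N, if the wrist force passes 120 N, or if a joint passes its speed limit or range.

ROBOT

A 7-joint arm with a two-finger parallel gripper is mounted at the origin on a cart in front of the work surface, level with it; the furniture and walls round the work are solid. World frame = base frame: x ahead of the robot, y to its left, z up, the work surface at z = 0. Lengths are in m, angles in degrees, forces in N, time in s.
With the tool pointing down it reaches from about 0.425 to 0.95 m from the base axis. Payload 4.7 kg.
Tool frame: the origin (TCP) lies on the centre line of the jaws, within the pads' length; the fingertips stand 11 mm ahead of it and the grasp point (between the pads) lies 8 mm behind it; z points along the fingers, y is the direction in which the jaws open and shut (so a half turn about z gives the same grasp; the last joint's range is limited). The gripper opens to 85 mm and grips with 20 to 120 N. Pads are 22 mm wide; open, the fingers measure 114 mm over their backs; the gripper's body (76 mm by 85 mm) begins 54 mm behind the grasp point. The pads swing forward as they close: fully open they stand 13 mm farther back than shut.
Start: joints at [67.959, 26.849, -2.785, 87.806, 1.381, 65.374, -4.715], TCP at [0.235, -0.633, 0.242] pointing down, gripper open.
Joint ranges: [-148.3, 148.3], [-19.14, 114.17], [-79.39, 73.82], [5.75, 140.21], [-59.74, 239.74], [12.07, 113.84], [-152.46, 152.46]. Speed limits (degrees/s): [147.25, 147.25, 180, 180, 180, 180, 180].

INTERFACE

Orientations are given as [roll, pitch, yaw] about the fixed x, y, z axes, in that order (R = Rz(yaw) Ry(pitch) Rx(roll)).
In Python, from bench import robot, jaws, planner, imaging, ticket, spotter, sensors gives the robot as it stands. Calls block until the motion is done:
- robot.movep(position, orientation): joint-space move of the TCP to a pose.
- robot.move_straight(position, max_speed=0.15, frame=None): straight line of the TCP; frame=None keeps the orientation; max_speed is the mean speed in m/s.
- robot.move_j(angles): joint-space move.
- jaws.command_gripper(opening): finger opening in m; the grip force is fixed at half the most; returns when the fingers have stopped.
- robot.sleep(seconds).
- planner.solve_ik(position, orientation): joint angles nearest the present ones, or None.
- imaging.snapshot(name): name is "side" or "top"; returns (picture, depth): 384x512x3 uint8, red, green, blue; 384x512 float32, m along the optical axis (not along the pixel's ray), 0 where there is no reading.
- imaging.camera_info(name): a dict with "mtx" (3x3 intrinsics, pixels), "distortion" ([k1, k2, p1, p2, k3] as OpenCV has them; the pictures are not rectified), "pose" (4x4, takes a point from camera to world coordinates). Camera axes: x right, y up, looking along -z (the intrinsics and any distortion apply to the point x, -y, -z); pixel columns grow to the right and rows downward; lengths in m; the calibration is good to about 2 mm. A picture is of the moment at which its call begins. camera_info takes no time and is no camera call.
A pose or a line that the arm cannot do raises robot.Unreachable and nothing moves.
- ticket.close_job(): hands the job in, once; it reports no verdict.
Trained networks look in the newest picture that a camera, given by its name, has taken for a name from the list of things; names that differ only in an ending like _2 or _b are one class to them, and where a whole thing is asked for, a point or a joint stands for the part that bears it (a point fixed in the world has none). Each returns a list of dicts, best first, with "score" (0 to 1); they miss things now and then, are a little off and sometimes report something else, mostly with a low value. They report only what shows in the picture. A call takes as long as a camera call.
- spotter.boxes_of(camera, thing): "at" ([x, y, z] in m, in world coordinates, good to about 4 mm: the middle of the surface that is visible of it).
- spotter.spot_point(camera, thing): "at" ([x, y, z] in m, in world coordinates, good to about 4 mm: a listed point, or the origin of a listed thing).
Readings, each from a call of its own:
- sensors.read_t(): time.
- sensors.read_joint_pos(): joint angles.
- sensors.read_joint_velocities(): joint speeds.
- sensors.read_tau(): joint torques, N m.
- sensors.read_tcp_pos(): TCP position.
- sensors.read_tool_rot(): TCP orientation.
- sensors.read_wrist_force(): force on the tool from outside, world axes, zero at the start.
- sensors.read_wrist_torque(): the same for the moment, N m.
- sensors.read_opening(): finger opening in m.
Only numpy, scipy, OpenCV 4.12 (cv2) and the standard library are available. Lean on these libraries where they do the work, as an engineer would, in place of code of your own. Each camera call takes 0.05 s, during which the arm holds its last target.

## Working session

There is one attempt and no reset: what is moved stays moved. The work goes in short steps, each a Python script; the robot and the scene stay as the last script left them, time stands still between calls to the robot, and variables do not carry over. Pictures are saved under pics/ and viewed, and the job is handed in when it is done.

```bash
ls; mkdir -p pics
python3 - <<'E'
from bench import robot, jaws, planner, imaging, ticket, spotter, sensors
import cv2, numpy as np
for c in ("side","top"):
    p,d=imaging.snapshot(c); cv2.imwrite(f"pics/{c}0.png",cv2.cvtColor(p,cv2.COLOR_RGB2BGR)); np.save(f"pics/{c}0.npy",d)
    i=imaging.camera_info(c); print(c,np.round(i["mtx"],1).tolist(),np.round(i["distortion"],3),np.round(i["pose"],3).tolist())
    for n in ["jug_mid","jug_spout","jug_handle","bin_lip","bin_mouth","bin_hinge","ball0_center","cast_grey","round_box","measuring_cup","jug","lamp_head"]:
        r=spotter.spot_point(c,n); print(n,[(np.round(k["at"],3).tolist(),round(k["score"],2)) for k in r[:4]])
print(sensors.read_t(),sensors.read_tcp_pos(),sensors.read_tool_rot(),sensors.read_opening())
E
```

```text
pics
side [[371.4, 0.0, 252.6], [0.0, 371.4, 193.7], [0.0, 0.0, 1.0]] [-0.097  0.     0.     0.     0.   ] [[-0.867, 0.26, -0.426, 0.021], [-0.499, -0.473, 0.726, 0.818], [-0.013, 0.842, 0.54, 0.926], [0.0, 0.0, 0.0, 1.0]]
jug_mid [([0.52, 0.29, 0.037], 0.59)]
jug_spout [([0.594, 0.253, 0.082], 0.83)]
jug_handle [([0.436, 0.334, 0.048], 0.59)]
bin_lip [([0.518, -0.368, 0.181], 0.7)]
bin_mouth [([0.554, -0.362, 0.134], 0.56)]
bin_hinge [([0.517, -0.368, 0.007], 0.93)]
ball0_center [([0.68, 0.165, 0.002], 0.69), ([0.54, 0.297, 0.018], 0.45)]
cast_grey [([0.722, 0.331, 0.004], 0.5)]
round_box [([0.677, 0.165, 0.001], 0.63)]
measuring_cup [([0.423, -0.616, -0.001], 0.5)]
jug [([0.521, 0.294, 0.0], 0.97)]
lamp_head []
top [[373.1, 0.0, 255.1], [0.0, 373.1, 190.7], [0.0, 0.0, 1.0]] [-0.03  0.    0.    0.    0.  ] [[0.008, 0.98, -0.198, 0.333], [-1.0, 0.006, -0.008, -0.134], [-0.006, 0.198, 0.98, 1.466], [0.0, 0.0, 0.0, 1.0]]
jug_mid [([0.518, 0.292, 0.04], 0.91)]
jug_spout [([0.596, 0.258, 0.084], 0.62)]
jug_handle []
bin_lip [([0.519, -0.366, 0.006], 0.67), ([0.52, -0.37, 0.181], 0.66)]
bin_mouth [([0.543, -0.356, 0.128], 0.78), ([0.514, 0.308, 0.017], 0.7)]
bin_hinge [([0.516, -0.371, 0.009], 0.59), ([0.43, 0.337, 0.044], 0.52)]
ball0_center [([0.539, 0.3, 0.014], 0.5)]
cast_grey [([0.723, 0.331, 0.0], 0.61)]
round_box [([0.681, 0.171, 0.0], 0.72), ([0.521, 0.291, -0.003], 0.65)]
measuring_cup [([0.422, -0.62, 0.001], 0.61), ([0.718, 0.33, -0.002], 0.47)]
jug [([0.523, 0.293, -0.003], 0.92)]
lamp_head [([0.6, 0.257, 0.083], 0.54)]
1.3 [ 0.23519107 -0.63271555  0.2423327 ] [ 1.79995957e+02 -1.66963215e-03  2.03907249e+01] 0.08569375792259783
```

View pics/side0.png

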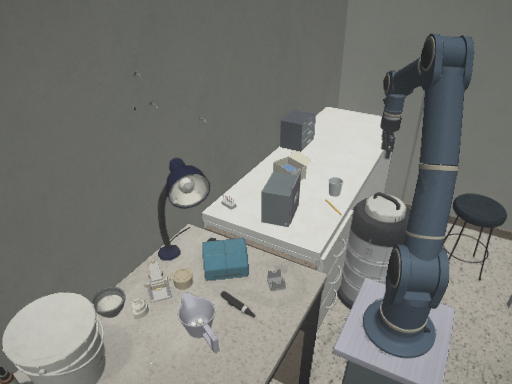

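View pics/top0.png

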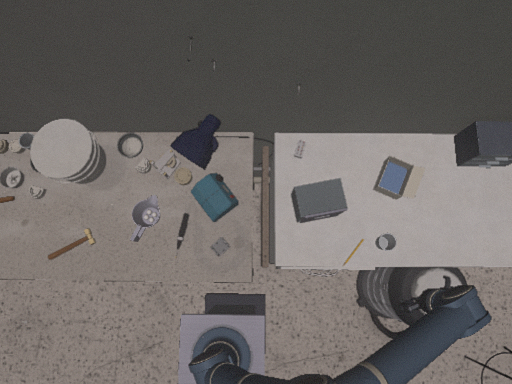

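The top view shows the jug at px (147,214) with its spout up-right and handle down-left. The cabinet is at (320,200) with its panel toward the robot, the teal box at (215,197), the lamp at (200,145), and the cup at (387,242). Next I'll measure the bin's yaw, the jug's yaw and the obstacle heights from depth.

```bash
cat > h.py <<'E'
from bench import robot, jaws, planner, imaging, ticket, spotter, sensors
import cv2, numpy as np
from scipy.spatial.transform import Rotation as R
def cloud(c,d):
    i=imaging.camera_info(c); v,u=np.mgrid[0:384,0:512]
    p=cv2.undistortPoints(np.stack([u.ravel(),v.ravel()],1).astype(np.float64)[:,None],np.array(i["mtx"]),np.array(i["distortion"]))[:,0]
    z=d.ravel(); P=np.stack([p[:,0]*z,-p[:,1]*z,-z],1); T=np.array(i["pose"])
    W=P@T[:3,:3].T+T[:3,3]; W[z==0]=np.nan
    return W.reshape(384,512,3)
def snap(c,name,crop=None,k=1):
    p,d=imaging.snapshot(c); b=cv2.cvtColor(p,cv2.COLOR_RGB2BGR)
    if crop: x0,y0,x1,y1=crop; b=b[y0:y1,x0:x1]
    b=cv2.resize(b,None,fx=k,fy=k,interpolation=cv2.INTER_CUBIC); cv2.imwrite(f"pics/{name}.png",b)
    return p,d
E
python3 - <<'E'
from h import *
a=cv2.imread("pics/side0.png")[120:360,130:370]; b=cv2.imread("pics/top0.png")[110:290,110:420]
cv2.imwrite("pics/z1.png",cv2.resize(a,None,fx=2.5,fy=2.5,interpolation=cv2.INTER_CUBIC))
cv2.imwrite("pics/z2.png",cv2.resize(b,None,fx=2.5,fy=2.5,interpolation=cv2.INTER_CUBIC))
W={c:cloud(c,np.load(f"pics/{c}0.npy")) for c in("side","top")}
t=W["top"].reshape(-1,3)
def sel(w,x0,x1,y0,y1,z0,z1): 
    m=(w[:,0]>x0)&(w[:,0]<x1)&(w[:,1]>y0)&(w[:,1]<y1)&(w[:,2]>z0)&(w[:,2]<z1); return w[m]
print("table z jug side",np.nanmedian(sel(t,.4,.5,.2,.25,-.05,.05)[:,2]),"desk",np.nanmedian(sel(t,.45,.6,-.7,-.6,-.05,.05)[:,2]))
for nm,bx in dict(roof=(.45,.75,-.5,-.25,.12,.165),lip=(.45,.75,-.5,-.25,.168,.22),teal=(.45,.75,-.05,.17,.02,.2),lamp=(.55,1,-.1,.3,.22,.6)).items():
  for c in W:
    q=sel(W[c].reshape(-1,3),*bx)
    if len(q)<5: print(nm,c,len(q)); continue
    r=cv2.minAreaRect(q[:,:2].astype(np.float32)*1000)
    print(nm,c,len(q),"rect mm",np.round(r[0],0),np.round(r[1],0),round(r[2],1),"z",np.round(np.percentile(q[:,2],[2,50,98]),3),"x",np.round(np.percentile(q[:,0],[1,99]),3),"y",np.round(np.percentile(q[:,1],[1,99]),3))
# jug rim
for c in W:
    q=sel(W[c].reshape(-1,3),.35,.7,.18,.42,.06,.1); print("jug hi",c,len(q)); r=np.hypot(*(q[:,:2]-[.52,.292]).T); 
    h=q[(r>.068)]; print(np.round(h,3).tolist()[:40])
E
```

```text
table z jug side -0.0014568372097398807 desk 0.0007015242443162428
roof side 847 rect mm [ 570. -353.] [124. 179.] 10.6 z [0.122 0.15  0.157] x [0.499 0.637] y [-0.436 -0.258]
roof top 1498 rect mm [ 574. -359.] [122. 170.] 11.1 z [0.131 0.15  0.156] x [0.505 0.64 ] y [-0.442 -0.27 ]
lip side 57 rect mm [ 514. -362.] [ 10. 150.] 11.6 z [0.169 0.18  0.184] x [0.496 0.532] y [-0.435 -0.292]
lip top 120 rect mm [ 517. -369.] [ 10. 146.] 11.4 z [0.175 0.18  0.187] x [0.501 0.534] y [-0.44  -0.298]
teal side 1912 rect mm [582.  73.] [260. 193.] 0.1 z [0.022 0.079 0.107] x [0.476 0.695] y [-0.011  0.168]
teal top 1585 rect mm [585.  59.] [266. 218.] 0.6 z [0.023 0.094 0.109] x [0.471 0.705] y [-0.044  0.166]
lamp side 12646 rect mm [757. 100.] [259. 400.] 0.0 z [0.232 0.408 0.593] x [0.647 0.884] y [-0.092  0.297]
lamp top 9403 rect mm [758. 100.] [257. 400.] 0.0 z [0.234 0.423 0.594] x [0.648 0.885] y [-0.095  0.295]
jug hi side 672
[[0.7, 0.241, 0.083], [0.699, 0.247, 0.085], [0.695, 0.247, 0.086], [0.688, 0.237, 0.081], [0.685, 0.235, 0.081], [0.681, 0.231, 0.079], [0.68, 0.228, 0.077],
[... 967 characters left out ...]
 [0.691, 0.232, 0.081], [0.689, 0.241, 0.073], [0.687, 0.234, 0.084], [0.688, 0.232, 0.08], [0.688, 0.228, 0.079], [0.684, 0.239, 0.08], [0.683, 0.235, 0.082], [0.684, 0.231, 0.081], [0.684, 0.228, 0.078], [0.685, 0.225, 0.075], [0.681, 0.236, 0.074], [0.681, 0.233, 0.073], [0.68, 0.227, 0.081], [0.68, 0.224, 0.079], [0.681, 0.221, 0.075], [0.678, 0.233, 0.073], [0.677, 0.228, 0.075], [0.676, 0.224, 0.078], [0.593, 0.267, 0.084], [0.593, 0.264, 0.083], [0.594, 0.26, 0.081], [0.593, 0.256, 0.083], [0.59, 0.276, 0.08], [0.588, 0.269, 0.089], [0.59, 0.268, 0.081], [0.59, 0.264, 0.08], [0.59, 0.261, 0.077], [0.59, 0.257, 0.079], [0.59, 0.253, 0.077], [0.586, 0.271, 0.081], [0.586, 0.268, 0.078]]
```

Run:
```python
from h import *
ls=[]
for yaw in range(-180,180,30):
    pass
W=cloud("side",np.load("pics/side0.npy"))
for u,v in [(295,172),(268,205),(292,215),(331,206),(325,199),(340,213),(336,180),(229,202),(290,165),(275,272),(237,303),(225,258)]: print((u,v),np.round(W[v,u],3))
```

```text
(295, 172) [ 0.624 -0.612  0.059]
(268, 205) [ 0.587 -0.267  0.088]
(292, 215) [ 0.505 -0.324  0.031]
(331, 206) [ 0.399 -0.505  0.002]
(325, 199) [ 0.442 -0.545  0.002]
(340, 213) [ 0.346 -0.469  0.005]
(336, 180) [ 0.43  -0.641  0.055]
(229, 202) [ 0.794 -0.294  0.02 ]
(290, 165) [ 0.689 -0.696  0.041]
(275, 272) [ 0.418 -0.001  0.029]
(237, 303) [0.462 0.172 0.024]
(225, 258) [0.567 0.075 0.087]
```

View pics/z1.png

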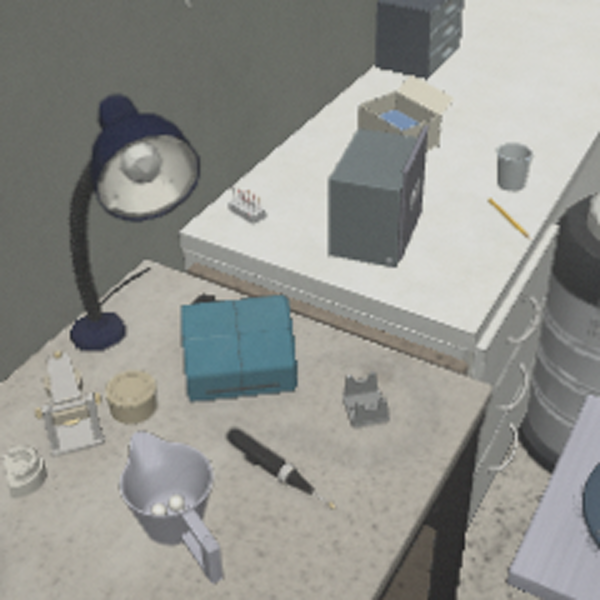

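View pics/z2.png

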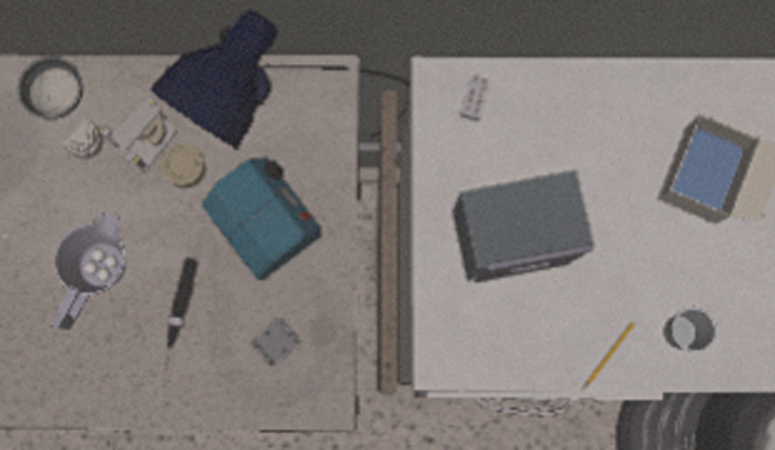

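Bin: hinge (0.517,-0.369), yaw about +11.3°, so the open lip should be near (0.421,-0.388,0.151). Jug: (0.520,0.292), yaw about -25°. Next I'll scan IK for a handle grip and pouring direction that work together.

```bash
cat >> h.py <<'E'
HG=np.array([-.101,0,.045])
def tool_pose(spout, yaw, tilt, phi, flip, off=0.0, hg=HG):
    """tool TCP pose for jug with spout tip at 'spout' (world), yaw deg, tilt rad"""
    Rj=R.from_euler('z',yaw,degrees=True)*R.from_euler('y',tilt)
    p=np.array(spout)-Rj.apply([.080,0,.084])
    return tool_from_jug(p,Rj,phi,flip,off,hg)
def tool_from_jug(p,Rj,phi,flip,off=0.0,hg=HG):
    f=np.radians(phi); z=np.array([np.cos(f),0,-np.sin(f)]); y=np.array([0,1.,0])*(-1 if flip else 1); x=np.cross(y,z)
    Rt=Rj*R.from_matrix(np.stack([x,y,z],1))
    pos=np.array(p)+Rj.apply(np.array(hg)+(.008-off)*z)
    return pos,Rt.as_euler('xyz',degrees=True)
JP=np.array([.520,.292,0]); JY=-24.8
E
python3 - <<'E'
from h import *
import time
t0=sensors.read_t(); w=time.time()
res=[]
for flip in(0,1):
  for phi in(15,30,45,60):
    q=planner.solve_ik(*tool_from_jug(JP,R.from_euler('z',JY,degrees=True),phi,flip))
    q2=planner.solve_ik(*tool_from_jug(JP,R.from_euler('z',JY,degrees=True),phi,flip,off=.09))
    print(flip,phi,None if q is None else np.round(q),None if q2 is None else np.round(q2))
    if q is None: continue
S=np.array([.46,-.38,.19])
for flip in(0,1):
  for phi in(15,30,45,60):
    for yaw in range(-120,40,20):
      ok=[planner.solve_ik(*tool_pose(S,yaw,t,phi,flip)) is not None for t in(0,.9,1.3,1.75)]
      if sum(ok)>2: print(flip,phi,yaw,ok)
print(sensors.read_t()-t0,time.time()-w)
E
```

```text
0 15 [-45.  58. -35. 121.  91. 105. -84.] [-55.  55. -35. 120.  80. 105. -85.]
0 30 [-27.  61. -57. 122.  95. 107. -75.] [-37.  54. -57. 121.  83. 106. -77.]
0 45 [-22.  52. -57. 122.  88.  87. -67.] [-23.  50. -68. 121.  81.  95. -67.]
0 60 [ -9.  54. -68. 120.  84.  80. -56.] [-13.  41. -68. 119.  71.  77. -52.]
1 15 [-45.  58. -35. 121.  91. 105.  96.] [-55.  55. -35. 120.  80. 105.  95.]
1 30 [-34.  54. -46. 122.  91.  96. 104.] [-37.  54. -57. 121.  83. 106. 103.]
1 45 [-29.  46. -46. 122.  85.  77. 113.] [-23.  50. -68. 121.  81.  95. 113.]
1 60 [ -9.  54. -68. 120.  84.  80. 124.] [-13.  41. -68. 119.  71.  77. 128.]
0 15 -120 [True, True, True, True]
0 15 -100 [True, True, True, True]
0 15 -80 [True, True, True, True]
0 15 -60 [False, True, True, True]
0 15 -40 [False, True, True, True]
0 15 -20 [False, True, True, True]
0 15 20 [True, False, True, True]
0 30 -120 [True, True, True, True]
0 30 -100 [True, True, True, True]
0 30 -80 [True, True, True, True]
0 30 0 [False, True, True, True]
0 30 20 [True, True, True, True]
0 45 -120 [True, True, True, True]
0 45 -100 [True, Tru
[... 430 characters left out ...]
 -60 [False, True, True, True]
1 15 -40 [False, True, True, True]
1 15 -20 [False, True, True, True]
1 15 0 [False, True, True, True]
1 15 20 [True, True, True, True]
1 30 -120 [True, True, True, True]
1 30 -100 [True, True, True, True]
1 30 -80 [True, True, True, True]
1 30 0 [False, True, True, True]
1 30 20 [True, True, True, True]
1 45 -120 [True, True, True, True]
1 45 -100 [True, True, True, True]
1 45 -80 [True, True, True, True]
1 45 0 [True, True, True, False]
1 45 20 [True, True, True, True]
1 60 -120 [True, True, True, True]
1 60 -100 [True, True, True, True]
1 60 -80 [True, True, True, False]
1 60 0 [True, True, True, False]
1 60 20 [True, True, True, True]
0.0 12.058636665344238
```

The IK shows that pouring along the bin's width (yaw about -79°) needs nearly a pure base rotation from the pick, so I'll use that. First the bin.

```bash
cat >> h.py <<'E'
BY=11.3; HIN=np.array([.517,-.369,.008]); BR=R.from_euler('z',BY,degrees=True)
def binw(x,y,z): return HIN+BR.apply([x,y,z])
def st(m=""): print(m,"t",round(sensors.read_t(),2),"tcp",np.round(sensors.read_tcp_pos(),3),"rot",np.round(sensors.read_tool_rot(),1),"F",np.round(sensors.read_wrist_force(),1),"open",round(sensors.read_opening(),4))
E
python3 - <<'E'
from h import *
jaws.command_gripper(0.0); st("shut")
o=[180,0,BY]
robot.movep(binw(.028,0,.245),o); st("above")
robot.move_straight(binw(.028,0,.150+.011),max_speed=.15); st("down")
h=.150
def tip(q,dx=0): # TCP for lower leading corner following panel
    x=-h*np.sin(q)+.003*np.cos(q)+.011+dx; z=h*np.cos(q)+.003*np.sin(q)+.011
    return binw(x,0,z)
robot.move_straight(tip(.02),max_speed=.08); st("touch")
for q in(.2,.4,.58): robot.move_straight(tip(q),max_speed=.12); st(q)
robot.move_straight(tip(.6,-.003),max_speed=.04); st("end")
snap("top","top1",(250,120,420,290),3.5); snap("side","side1",(200,120,370,260),4)
print([ (n,c,[np.round(k["at"],3).tolist() for k in spotter.spot_point(c,n)[:2]]) for c in("top","side") for n in("bin_lip","bin_mouth")])
E
```

```text
shut t 2.07 tcp [ 0.235 -0.633  0.242] rot [180.   -0.   20.4] F [-0.3 -0.4 -0.1] open -0.0002
above t 3.58 tcp [ 0.543 -0.365  0.253] rot [1.80e+02 1.00e-01 1.11e+01] F [-0.2 -0.1 -0.8] open 0.0
down t 4.29 tcp [ 0.545 -0.364  0.17 ] rot [ 1.799e+02 -1.000e-01  1.130e+01] F [-0.2  0.   0.4] open 0.0001
touch t 4.66 tcp [ 0.527 -0.368  0.17 ] rot [179.9  -0.   11.2] F [ 0.6 -0.2  0.4] open 0.0004
0.2 t 5.03 tcp [ 0.501 -0.372  0.167] rot [180.    0.   11.2] F [0.2 0.9 0.2] open -0.0006
0.4 t 5.43 tcp [ 0.473 -0.378  0.158] rot [-180.    -0.    11.3] F [0.6 0.3 0.5] open 0.0
0.58 t 5.81 tcp [ 0.45  -0.382  0.146] rot [-180.    -0.    11.3] F [ 0.9  0.7 -0.2] open 0.0001
end t 6.1 tcp [ 0.444 -0.384  0.145] rot [180.   -0.   11.3] F [1.  0.1 0.8] open -0.0002
[('bin_lip', 'top', [[0.425, -0.385, 0.15]]), ('bin_mouth', 'top', [[0.473, -0.37, 0.127]]), ('bin_lip', 'side', [[0.421, -0.386, 0.15]]), ('bin_mouth', 'side', [[0.479, -0.374, 0.129]])]
```

Both views put the lip at about (0.423,-0.386,0.150), which matches the prediction. I'll pull on gently until I feel the stop.

Run:
```python
from h import *
for i in range(4):
    p=np.array(sensors.read_tcp_pos())+BR.apply([-.003,0,-.001]); robot.move_straight(p,max_speed=.03); st(i)
    if np.linalg.norm(sensors.read_wrist_force()[:2])>5: break
snap("top","top1",(250,120,420,290),3.5); snap("side","side1",(200,120,370,260),4)
print([ (n,c,[np.round(k["at"],3).tolist() for k in spotter.spot_point(c,n)[:2]]) for c in("top","side") for n in("bin_lip",)])
```

```text
0 t 6.65 tcp [ 0.444 -0.384  0.144] rot [179.9  -0.2  11.4] F [5.1 1.5 1.3] open 0.0
[('bin_lip', 'top', [[0.425, -0.387, 0.149]]), ('bin_lip', 'side', [[0.423, -0.383, 0.151]])]
```

The force rose to 5 N with no further motion, so the bin is at its stop. I'll retreat, refine the handle's position from both clouds, and look again with the arm away.

Run:
```python
from h import *
for c in("side","top"):
    q=cloud(c,np.load(f"pics/{c}0.npy")).reshape(-1,3)
    d=q-[.522,.292,0]; a=R.from_euler('z',26,degrees=True); l=a.apply(np.nan_to_num(d,nan=9)); 
    m=(l[:,0]<-.07)&(l[:,0]>-.13)&(abs(l[:,1])<.03)&(l[:,2]>.03)&(l[:,2]<.1); print(c,m.sum(),"handle local",np.round(np.percentile(l[m],[5,50,95],axis=0),3).tolist())
    m=(l[:,0]<-.085)&(l[:,0]>-.13)&(abs(l[:,1])<.03)&(l[:,2]>.066)&(l[:,2]<.1); print("  top of bar",np.round(np.percentile(l[m],[5,50,95],axis=0),3).tolist())
    m=(l[:,2]>.06)&(l[:,2]<.09)&(abs(l[:,1])<.02)&(l[:,0]>.065)&(l[:,0]<.09);print("  spout",m.sum(),np.round(np.percentile(l[m],[5,50,95],axis=0),3).tolist())
    m=(l[:,2]>.074)&(l[:,2]<.09)&(np.hypot(l[:,0],l[:,1])<.065)&(l[:,0]<.03)&(l[:,0]>-.05)
    # rim fit
    P=l[m][:,:2]; A=np.c_[2*P,np.ones(len(P))]; s=np.linalg.lstsq(A,(P**2).sum(1),rcond=None)[0]; print("  rim centre local",np.round(s[:2],3),"r",round(np.sqrt(s[2]+s[0]**2+s[1]**2),3),m.sum())
p=np.array(sensors.read_tcp_pos()); robot.move_straight(p+BR.apply([.010,0,0]),max_speed=.1); robot.move_straight(p+BR.apply([.010,0,.16]),max_speed=.3); st("up")
```

```text
side 160 handle local [[-0.115, -0.004, 0.035], [-0.103, 0.004, 0.072], [-0.073, 0.01, 0.077]]
  top of bar [[-0.115, -0.004, 0.068], [-0.103, 0.004, 0.074], [-0.087, 0.01, 0.077]]
  spout 30 [[0.066, -0.008, 0.075], [0.07, 0.002, 0.082], [0.074, 0.011, 0.085]]
  rim centre local [-0.003  0.002] r 0.052 100
top 67 handle local [[-0.107, -0.009, 0.039], [-0.092, -0.005, 0.072], [-0.073, 0.005, 0.077]]
  top of bar [[-0.107, -0.009, 0.068], [-0.098, -0.003, 0.073], [-0.087, 0.005, 0.078]]
  spout 27 [[0.066, -0.016, 0.071], [0.071, -0.0, 0.079], [0.078, 0.009, 0.086]]
  rim centre local [ 0.004 -0.002] r 0.051 62
up t 7.81 tcp [ 0.453 -0.382  0.304] rot [-1.80e+02  1.00e-01  1.13e+01] F [ 0.4  1.1 -0.8] open -0.0002
```

View pics/side1.png

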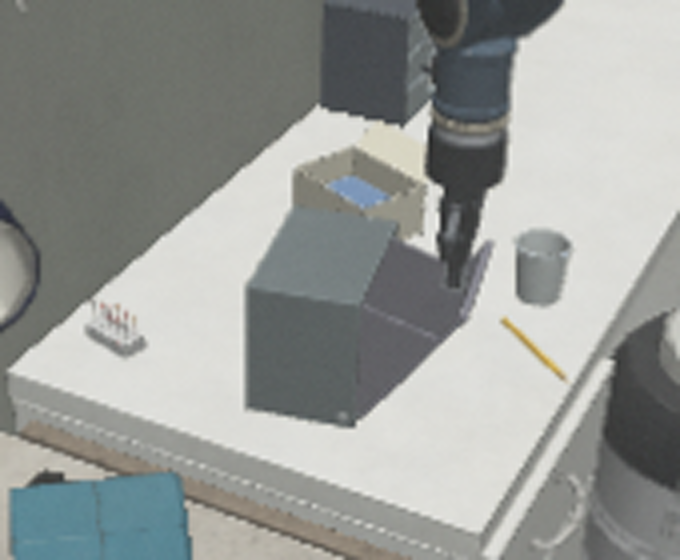

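```bash
sed -i 's/^JP=.*/JP=np.array([.522,.292,0]); JY=-26.0/' h.py
python3 - <<'E'
from h import *
S=binw(-.047,.030,.165+.012)
print("spout target",S)
Rj=R.from_euler('z',JY,degrees=True)
f=lambda q:None if q is None else np.round(q).astype(int).tolist()
for flip in(0,1):
  for phi in(30,40,50):
    print(flip,phi,"pre",f(planner.solve_ik(*tool_from_jug(JP,Rj,phi,flip,off=.1))),"grasp",f(planner.solve_ik(*tool_from_jug(JP,Rj,phi,flip))),"lift",f(planner.solve_ik(*tool_from_jug(JP+[0,0,.18],Rj,phi,flip))),
     "mid",f(planner.solve_ik(*tool_from_jug([.50,.04,.18],R.from_euler('z',-52,degrees=True),phi,flip))))
    for yaw in(-60,-79,-95):
      print("   pour",yaw,[f(planner.solve_ik(*tool_pose(S+[0,0,.0],yaw,t,phi,flip))) for t in(0,.6,1.2,1.75)])
E
```

```text
spout target [ 0.46503273 -0.34879103  0.185     ]
0 30 pre [-37, 54, -57, 120, 82, 106, -77] grasp [-42, 49, -35, 122, 86, 87, -76] lift [-33, 31, -46, 119, 77, 89, -56] mid [-13, 26, -50, 127, 68, 91, -64]
   pour -60 [None, [34, -4, -23, 130, 28, 40, 21], [52, 11, -25, 100, 0, 78, 56], [54, 35, -27, 71, -6, 112, 57]]
   pour -79 [[-3, 27, -16, 135, 77, 70, -71], [25, 5, -24, 122, 34, 53, -9], [48, 12, -24, 99, -2, 76, 36], [57, 32, -23, 75, -16, 105, 45]]
   pour -95 [[-2, 33, -14, 120, 64, 78, -66], [20, 13, -21, 113, 34, 63, -24], [46, 13, -22, 97, -4, 74, 20], [59, 28, -20, 80, -23, 97, 36]]
0 40 pre [-33, 46, -57, 120, 78, 93, -70] grasp [-39, 44, -35, 122, 83, 75, -70] lift [-14, 39, -71, 117, 78, 96, -52] mid [-4, 22, -54, 126, 64, 82, -56]
   pour -60 [None, [40, -1, -24, 125, 14, 46, 36], [53, 16, -26, 95, -3, 86, 58], None]
   pour -79 [[3, 22, -18, 134, 72, 61, -62], [32, 6, -25, 118, 22, 53, 6], [51, 16, -24, 95, -8, 82, 40], [58, 36, -24, 73, -21, 111, 44]]
   pour -95 [[2, 29, -16, 120, 60, 70, -60], [26, 12, -23, 111, 23, 60, -13], [50, 16, -23, 95, -11, 78, 26], [62
[... 1439 characters left out ...]
4, -28, 114, -127]]
   pour -95 [[38, 49, -68, 118, 76, 102, 110], [64, 28, -75, 109, 44, 74, 148], [27, 14, 6, 96, -18, 79, -147], [40, 31, 13, 81, -39, 108, -131]]
1 50 pre [-21, 46, -68, 119, 76, 89, 118] grasp [-20, 50, -57, 121, 85, 81, 116] lift [-11, 32, -67, 115, 69, 83, 136] mid [11, 23, -67, 124, 60, 78, 130]
   pour -60 [None, [25, 1, -5, 121, 5, 53, -133], [32, 19, 3, 93, -13, 95, -113], None]
   pour -79 [[47, 33, -67, 131, 75, 76, 123], [-43, 8, 65, 119, -4, 55, -146], [31, 18, 5, 94, -21, 90, -129], [70, 45, -46, 71, -18, 113, -148]]
   pour -95 [[43, 43, -68, 118, 71, 90, 116], [-44, 23, 74, 113, -19, 60, -147], [30, 17, 7, 95, -26, 85, -141], [45, 34, 8, 80, -44, 114, -132]]
```

```bash
cat >> h.py <<'E'
PHI=36
E
python3 - <<'E'
from h import *
Rj=R.from_euler('z',JY,degrees=True)
jaws.command_gripper(0.085)
robot.movep(*tool_from_jug(JP+[0,0,.14],Rj,PHI,0,off=.11)); st("hi")
p,o=tool_from_jug(JP,Rj,PHI,0,off=.09)
robot.move_straight(p,max_speed=.2,frame=o); st("pre"); print(np.round(sensors.read_joint_pos(),1))
snap("side","side2",(130,180,340,384),2.9); snap("top","top2",(90,120,300,300),3)
for n in("jug_handle","jug_mid","jug_spout"): print(n,[(c,[(np.round(k["at"],3).tolist(),round(k["score"],2)) for k in spotter.spot_point(c,n)[:2]]) for c in("top","side")])
E
```

```text
hi t 11.3 tcp [0.358 0.372 0.245] rot [-180.    54.   153.9] F [ 0.6 -0.6 -0. ] open 0.085
pre t 12.22 tcp [0.372 0.366 0.094] rot [179.9  54.  153.9] F [-0.6  0.1 -0. ] open 0.0853
[-33.4  50.1 -57.9 120.4  80.8  98.6 -73. ]
jug_handle [('top', [([0.431, 0.331, 0.041], 0.93)]), ('side', [([0.432, 0.338, 0.047], 0.91)])]
jug_mid [('top', [([0.522, 0.295, 0.04], 0.58)]), ('side', [([0.52, 0.29, 0.038], 0.67)])]
jug_spout [('top', [([0.595, 0.258, 0.082], 0.72)]), ('side', [([0.592, 0.25, 0.083], 0.85), ([0.524, 0.294, 0.002], 0.72)])]
```

View pics/side2.png

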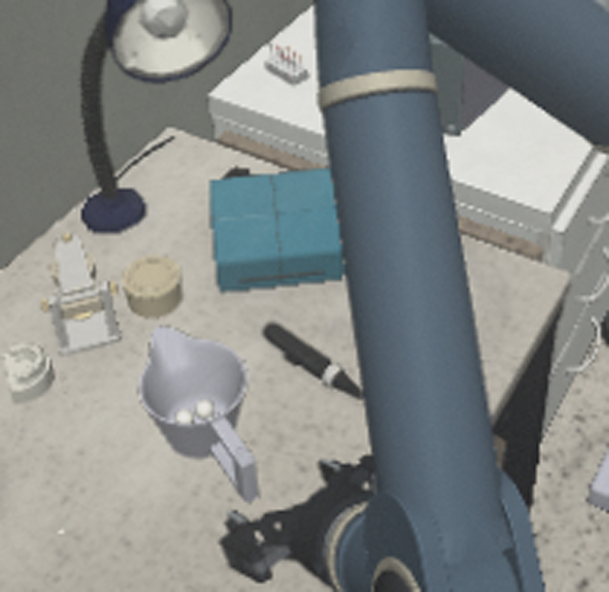

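View pics/top2.png

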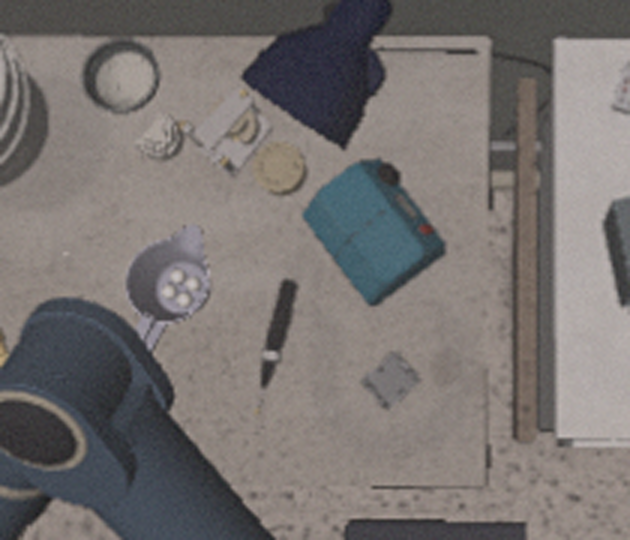

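The open jaws at side-view px (240,545) and (340,465) straddle the handle bar at (240,460). Re-detection agrees within 3 mm, and nothing has moved. I'll grasp and lift.

Run:
```python
from h import *
Rj=R.from_euler('z',JY,degrees=True)
p,o=tool_from_jug(JP,Rj,PHI,0); robot.move_straight(p,max_speed=.12,frame=o); st("at")
jaws.command_gripper(0.0); st("closed")
robot.move_straight(p+[0,0,.03],max_speed=.06); st("lift"); print("torque",np.round(sensors.read_wrist_torque(),2))
snap("side","side3",(130,180,340,384),2.9)
for n in("jug_handle","jug_mid","jug_spout"): print(n,[(c,[(np.round(k["at"],3).tolist(),round(k["score"],2)) for k in spotter.spot_point(c,n)[:2]]) for c in("side",)])
```

```text
at t 13.52 tcp [0.437 0.334 0.041] rot [179.9  54.  154. ] F [ 0.5  0.2 -0. ] open 0.085
closed t 14.15 tcp [0.437 0.334 0.04 ] rot [180.  54. 154.] F [-1.  -0.2  0.6] open 0.0153
lift t 14.8 tcp [0.437 0.333 0.07 ] rot [180.  54. 154.] F [-0.1  0.5 -2.8] open 0.0151
torque [0.68 1.4  0.05]
jug_handle [('side', [([0.435, 0.333, 0.077], 0.97)])]
jug_mid [('side', [([0.519, 0.289, 0.064], 0.69), ([0.593, 0.25, 0.112], 0.56)])]
jug_spout [('side', [([0.592, 0.25, 0.112], 0.84)])]
```

View pics/side3.png

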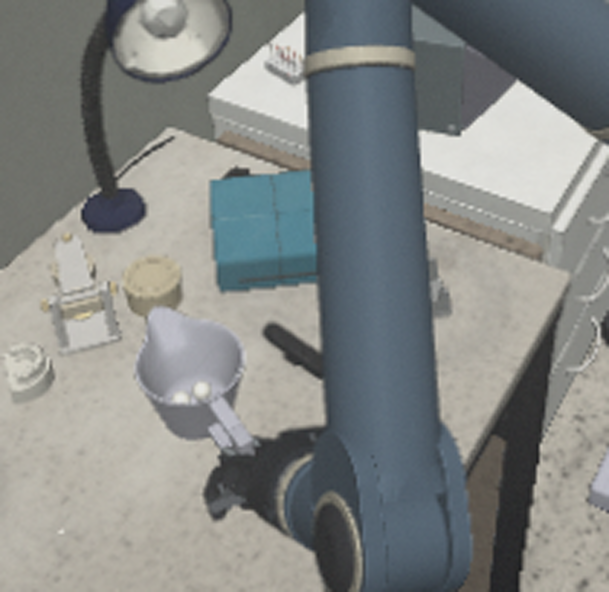

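Held securely: opening 15 mm, -2.8 N, no sag. Next I'll carry it in front of the lamp and over the box, arriving above the bin partly tilted.

```bash
cat >> h.py <<'E'
PY=-82; SX,SYb=-.047,.030
def spt(z): 
    s=binw(SX,SYb,0); s[2]=z; return s
E
python3 - <<'E'
from h import *
yw=lambda a:R.from_euler('z',a,degrees=True)
steps=[tool_from_jug([.522,.292,.17],yw(JY),PHI,0),tool_from_jug([.49,.18,.20],yw(-38),PHI,0),tool_from_jug([.475,.06,.21],yw(-55),PHI,0),tool_from_jug([.475,-.08,.21],yw(-70),PHI,0),tool_pose(spt(.29),PY,.15,PHI,0)]
for i,(p,o) in enumerate(steps):
    try: robot.move_straight(p,max_speed=.22,frame=o)
    except robot.Unreachable as e:
        print(i,"unreach",e,planner.solve_ik(p,o)); break
    st(i); print(np.round(sensors.read_joint_pos(),0))
snap("side","side4",(130,80,390,300),2.6); snap("top","top4",(150,110,400,300),3)
for n in("jug_handle","jug_mid","jug_spout"): print(n,[(c,[(np.round(k["at"],3).tolist(),round(k["score"],2)) for k in spotter.spot_point(c,n)[:2]]) for c in("side","top")])
E
```

```text
0 t 15.78 tcp [0.437 0.333 0.209] rot [-179.8   54.   154.1] F [ 0.2  0.6 -3.8] open 0.0154
[-20.  37. -63. 118.  79.  94. -55.]
1 t 16.4 tcp [0.416 0.239 0.24 ] rot [-180.    53.9  142.1] F [ 0.2  0.6 -3.1] open 0.0153
[-13.  30. -65. 122.  69.  95. -59.]
2 t 17.01 tcp [0.421 0.139 0.25 ] rot [180.   53.9 125.1] F [ 0.4 -0.4 -3.4] open 0.0151
[ -4.  26. -63. 123.  62.  95. -61.]
3 t 17.75 tcp [0.443 0.01  0.25 ] rot [180.   53.9 110.2] F [-0.2  0.  -3.5] open 0.0153
[ 10.  23. -58. 124.  62.  91. -59.]
4 t 18.73 tcp [ 0.44  -0.17   0.273] rot [-180.    45.4   98.2] F [ 0.   0.1 -3.9] open 0.0154
[ 37.  12. -53. 123.  59.  72. -39.]
jug_handle [('side', [([0.44, -0.166, 0.279], 0.78)]), ('top', [([0.438, -0.165, 0.277], 0.61)])]
jug_mid [('side', [([0.452, -0.262, 0.256], 0.7)]), ('top', [([0.452, -0.259, 0.256], 0.91), ([0.517, -0.371, 0.006], 0.7)])]
jug_spout [('side', [([0.465, -0.354, 0.286], 0.67)]), ('top', [([0.469, -0.348, 0.288], 0.6)])]
```

View pics/side4.png

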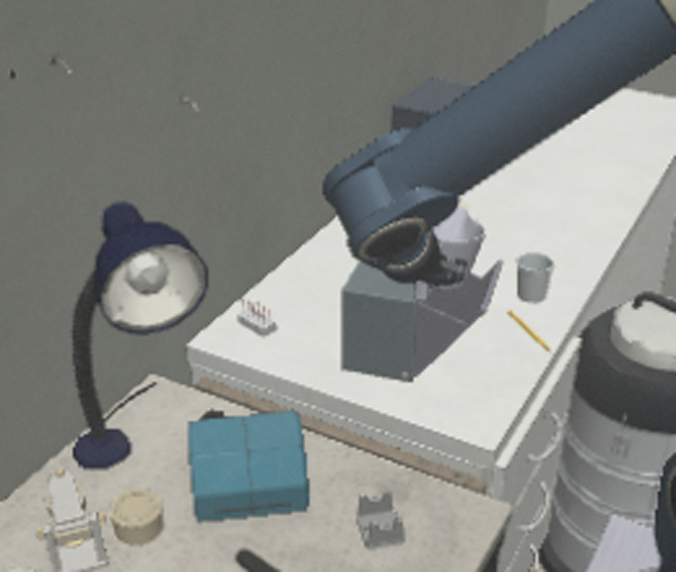

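View pics/top4.png

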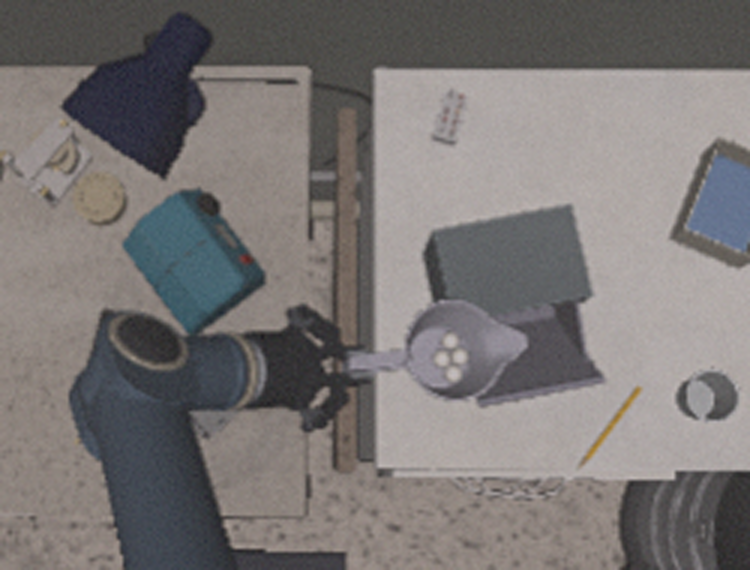

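All four balls are still in the jug (450,355 in the top crop). The spout is over the open bin at (525,340), where I predicted it. Now I'll tip slowly about the spout tip.

Run:
```python
from h import *
ts=[.45,.75,.9]+list(np.arange(1.0,1.76,.1))+[1.76]
for t in ts:
    z=np.interp(t,[.15,.45,.9,1.05],[.29,.232,.195,.180])
    p,o=tool_pose(spt(z),PY,t,PHI,0)
    try: robot.move_straight(p,max_speed=.15 if t<=.9 else .06,frame=o)
    except robot.Unreachable as e: print("unreach",t,e); break
    print(round(t,2),round(sensors.read_t(),2),np.round(sensors.read_joint_pos(),0),np.round(sensors.read_wrist_force(),1))
robot.sleep(.4); st("tipped")
snap("side","side5",(200,80,390,250),3.2); snap("top","top5",(200,110,400,300),3)
for n in("ball0_center","bin_lip","jug_spout"): print(n,[(c,[(np.round(k["at"],3).tolist(),round(k["score"],2)) for k in spotter.spot_point(c,n)[:5]]) for c in("side","top")])
```

```text
0.45 19.58 [ 49.   9. -54. 118.  41.  62. -18.] [-1.1  0.7 -3.4]
0.75 20.12 [ 61.   9. -53. 111.  20.  63.   7.] [ 0.1  0.9 -2.8]
0.9 20.43 [ 65.  11. -53. 106.  12.  67.  16.] [ 0.7  1.2 -3.8]
1.0 20.77 [ 68.  14. -53. 103.   9.  70.  20.] [-0.6  0.3 -3.5]
1.1 21.18 [ 70.  17. -53. 100.   6.  74.  24.] [-0.2  0.4 -2.3]
1.2 21.62 [ 71.  20. -52.  96.   3.  79.  27.] [-0.1  0.7 -3.6]
1.3 22.07 [ 72.  24. -52.  92.   1.  83.  29.] [ 0.3  1.2 -3.3]
1.4 22.52 [ 73.  27. -52.  88.  -2.  88.  30.] [ 0.5  1.8 -2.9]
1.5 22.98 [ 73.  31. -52.  84.  -4.  93.  31.] [ 0.3 -0.8 -2.2]
1.6 23.43 [ 73.  35. -51.  80.  -6.  97.  31.] [ 0.8  0.2 -2.5]
1.7 23.88 [ 73.  39. -51.  76.  -8. 102.  31.] [-0.2  0.4 -1.6]
1.76 24.21 [ 73.  41. -51.  74.  -9. 104.  31.] [-0.4  0.1 -1.9]
tipped t 24.61 tcp [ 0.464 -0.339  0.36 ] rot [180.  -46.8  98. ] F [ 0.   0.8 -2.9] open 0.0151
ball0_center [('side', [([0.68, 0.165, 0.001], 0.43)]), ('top', [])]
bin_lip [('side', [([0.424, -0.387, 0.152], 0.59), ([0.457, -0.324, 0.264], 0.24)]), ('top', [])]
jug_spout [('side', [([0.464, -0.353, 0.178], 0.61)]), ('top', [([0.422, -0.386, 0.152], 0.2)])]
```

View pics/side5.png

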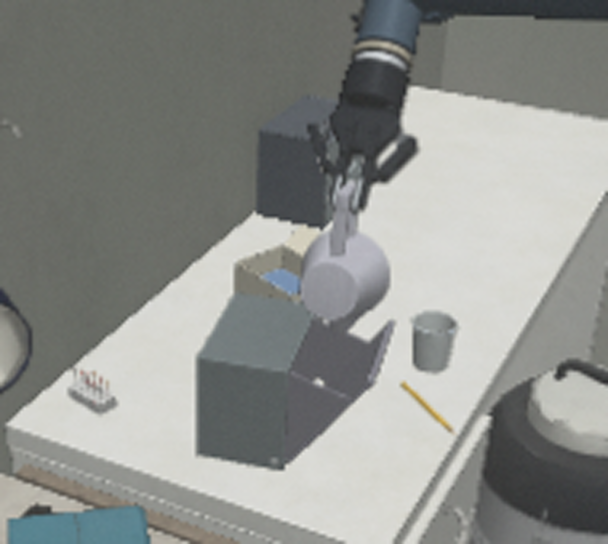

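View pics/top5.png

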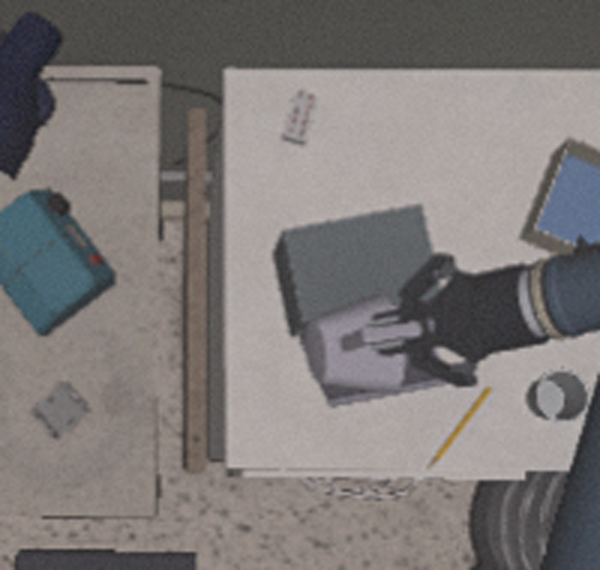

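One ball shows inside the bin at side-crop (318,382), and none are on the desk. I'll tilt back and check that both the jug and the bin are as they should be.

Run:
```python
from h import *
for t in (1.4,1.05,.75,.45,.15):
    z=np.interp(t,[.15,.45,.9,1.05],[.29,.232,.195,.180])
    robot.move_straight(*[tool_pose(spt(z),PY,t,PHI,0)[0]],max_speed=.15,frame=tool_pose(spt(z),PY,t,PHI,0)[1])
yw=lambda a:R.from_euler('z',a,degrees=True)
p,o=tool_from_jug([.475,-.08,.21],yw(-70),PHI,0); robot.move_straight(p,max_speed=.22,frame=o); st("back")
snap("side","side6",(200,80,390,250),3.2); snap("top","top6",(200,130,370,280),4)
for n in("ball0_center","bin_lip","jug_mid"): print(n,[(c,[(np.round(k["at"],3).tolist(),round(k["score"],2)) for k in spotter.spot_point(c,n)[:5]]) for c in("side","top")])
```

```text
back t 28.58 tcp [0.443 0.008 0.251] rot [180.   54.  109.8] F [-0.9 -0.8 -3.1] open 0.0154
ball0_center [('side', []), ('top', [])]
bin_lip [('side', [([0.422, -0.385, 0.15], 0.69)]), ('top', [([0.423, -0.388, 0.152], 0.89), ([0.518, -0.371, 0.008], 0.62)])]
jug_mid [('side', []), ('top', [([0.474, -0.081, 0.252], 0.71)])]
```

View pics/top6.png

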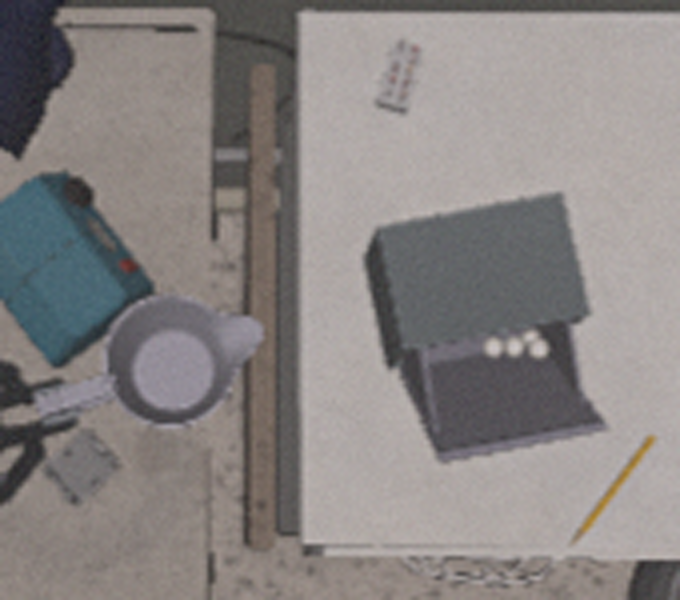

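View pics/side6.png

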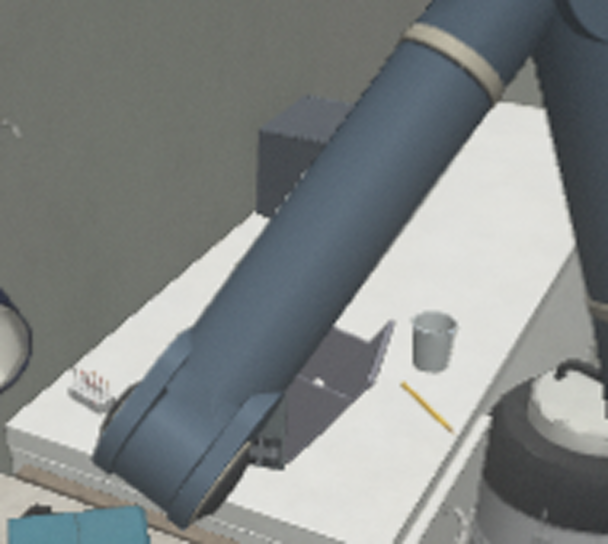

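All four balls lie in the bin at (490–540,345) in the top crop. The jug is empty and the bin is open. I'll return the jug to its original spot, which I know is clear.

Run:
```python
from h import *
yw=lambda a:R.from_euler('z',a,degrees=True)
for p,o in [tool_from_jug([.475,.06,.21],yw(-55),PHI,0),tool_from_jug([.49,.18,.20],yw(-38),PHI,0),tool_from_jug([.522,.292,.15],yw(JY),PHI,0),tool_from_jug([.522,.292,.02],yw(JY),PHI,0)]:
    robot.move_straight(p,max_speed=.2,frame=o)
robot.sleep(.3); st("low"); f0=np.mean([sensors.read_wrist_force()[2] for _ in range(5)])
print("side",[(n,[np.round(k["at"],3).tolist() for k in spotter.spot_point("side",n)[:1]]) for n in("jug",) if imaging.snapshot("side")])
z=.020
while z>-.006:
    z-=.004 if z>.005 else .0015
    p,o=tool_from_jug([.522,.292,z],yw(JY),PHI,0); robot.move_straight(p,max_speed=.05,frame=o)
    fz=np.mean([sensors.read_wrist_force()[2] for _ in range(3)]); print(round(z,4),round(fz-f0,1))
    if fz-f0>2.5: break
st("down"); print(np.round(sensors.read_wrist_torque(),2))
```

```text
low t 32.24 tcp [0.437 0.334 0.061] rot [179.8  54.  153.9] F [ 0.2 -1.3 -2.5] open 0.015
side [('jug', [[0.525, 0.294, 0.02]])]
0.016 0.7
0.012 1.2
0.008 1.1
0.004 0.0
0.0025 0.5
0.001 0.8
-0.0005 3.7
down t 34.09 tcp [0.437 0.334 0.04 ] rot [179.9  54.1 154. ] F [-1.   0.5  1.2] open 0.0153
[ 0.27  0.63 -0.08]
```

Run:
```python
from h import *
jaws.command_gripper(0.05); robot.sleep(.2); st("open")
jaws.command_gripper(0.085)
p,o=tool_from_jug([.522,.292,0],R.from_euler('z',JY,degrees=True),PHI,0,off=.11); robot.move_straight(p,max_speed=.12); st("ret")
robot.move_straight(p+[-.02,0.0,.15],max_speed=.2); st("up")
snap("side","side7",(130,120,390,340),2.6); snap("top","top7",(90,110,400,300),2.5)
for n in("jug","jug_spout","jug_handle","bin_lip","cast_grey","round_box","measuring_cup"): print(n,[(c,[(np.round(k["at"],3).tolist(),round(k["score"],2)) for k in spotter.spot_point(c,n)[:2]]) for c in("side","top")])
```

```text
open t 34.72 tcp [0.437 0.333 0.04 ] rot [180.  54. 154.] F [ 1.6 -0.4 -0.1] open 0.0499
ret t 36.23 tcp [0.358 0.372 0.105] rot [-179.9   54.   154. ] F [-0.9 -0.7 -0.2] open 0.0846
up t 37.13 tcp [0.337 0.372 0.254] rot [-179.8   54.   154.1] F [-0.6 -0.1  0.2] open 0.0849
jug [('side', [([0.524, 0.295, 0.001], 0.71)]), ('top', [([0.522, 0.295, 0.001], 0.91)])]
jug_spout [('side', [([0.594, 0.251, 0.083], 0.74), ([0.681, 0.164, -0.001], 0.31)]), ('top', [([0.597, 0.256, 0.084], 0.74)])]
jug_handle [('side', [([0.433, 0.336, 0.05], 0.65)]), ('top', [([0.433, 0.333, 0.043], 0.82), ([0.521, -0.387, 0.027], 0.38)])]
bin_lip [('side', []), ('top', [([0.422, -0.385, 0.15], 0.81), ([0.471, -0.37, 0.125], 0.18)])]
cast_grey [('side', [([0.725, 0.334, -0.001], 0.54)]), ('top', [([0.723, 0.33, 0.002], 0.57)])]
round_box [('side', [([0.682, 0.166, 0.002], 0.62)]), ('top', [([0.679, 0.172, 0.004], 0.71)])]
measuring_cup [('side', [([0.423, -0.618, 0.001], 0.46)]), ('top', [([0.424, -0.617, 0.004], 0.73)])]
```

View pics/side7.png

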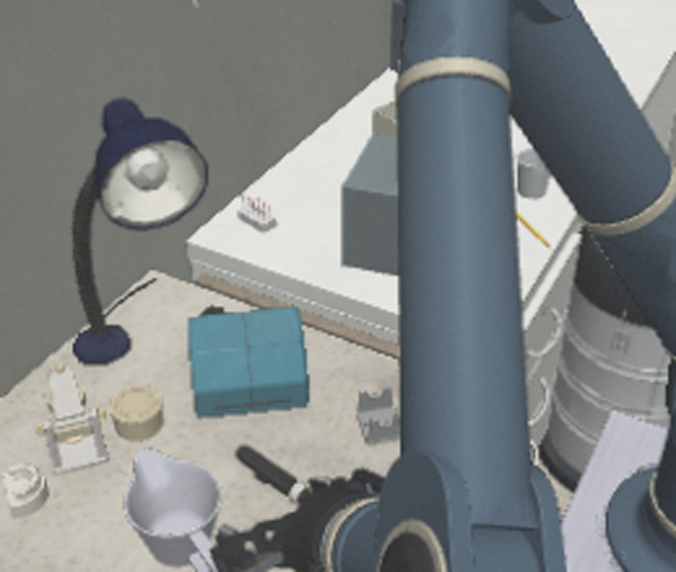

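View pics/top7.png

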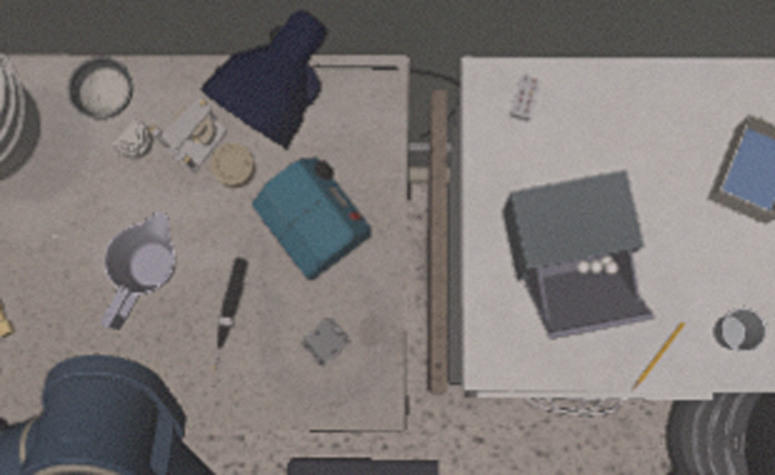

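The jug stands upright and empty at its old place (140,265 in the top crop). The bin is open with the balls inside at (600,265), and the bystanders match their first positions. I'm handing in.

Run:
```python
from h import *
print(ticket.close_job(), sensors.read_t())
```

```text
the job is handed in; nothing more can be done
the job is handed in; nothing more can be done
```

The job is done and handed in at about 37 s of the 72 s allowed. The hand-in gave no verdict.

**What I did:**
- I drew the bin forward with shut fingertips until it stopped moving and the pull reached 5 N.
- I took the jug by its handle and carried it in front of the lamp.
- With its spout about 25 mm above the bin's highest edge, I tipped it to 1.76 rad.
- I set the empty jug back upright at its old place and drew the gripper clear.

**Last checks:**
- **Bin:** the lip was at (0.422, -0.385, 0.150), against (0.421, -0.388, 0.151) expected at the stop. In the very last pictures only the top camera saw it, because the arm hid the bin from the side camera. Both cameras agreed just before.
- **Balls:** I counted all four in the bin right after pouring. In the last top picture three are clear, and the fourth seems to be hidden behind the edge of the cabinet roof. I judged this by eye: at the tip and afterwards the spotter found no ball in the bin, only one false hit at the round box. The jug looks empty.
- **Jug:** it is upright, its underside within about 1 mm of the surface, within 3 mm of where it started.
- **Bystanders:** the cast, round box and measuring cup are within about 3 mm of their first readings, which is inside the spotter's error.

No check failed or disagreed.

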